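# Snap the glaze jars into their colour-coded clips

### The job

Put the two glaze test jars away: the red jar belongs in the spring clip with the red hood, the green jar in the one with the green hood. Each jar slides in along the bench: push it straight in from the front until it snaps past the rollers and sits upright, fully home against the stop. Leave the tan jar and the other things on the bench where they are, and do not knock any jar over.

Things in the scene. Friction and masses are not known exactly. Their poses are not given: they have to be found in the camera images.
- red_jar: Red test jar, a plain upright cylinder 50 mm across and 66 mm high with a red screw lid (lid 46 mm across, the top 10 mm), about 0.16 kg, loose, standing on the bench. Origin: centre of its underside, z up along the jar.
- green_jar: Green test jar, a plain upright cylinder 50 mm across and 60 mm high with a black screw lid (lid 46 mm across, the top 10 mm), about 0.16 kg, loose, standing on the bench. Origin: centre of its underside, z up along the jar.
- clip_red: Red spring clip fixed to the bench. Origin: on the bench, where the underside centre of a fully seated jar belongs; x points into the clip (push direction), z up. No floor; mouth open to -x. Two 50 mm high cheeks, 78 mm apart inside, span x = -29 to +41 mm; with feet the clip spans y = -70 to +70 mm. A slick black V stops the jar; a seated jar's front is at x = -25 mm.
- clip_red_mouth (a point): Point midway between the red clip's two white upright rollers, 30 mm up, 16 mm before the clip origin; axes as the clip's. Rollers: 10 mm across, z = 8 to 52 mm, 39 mm gap; each yields outward 8 mm on a spring. A jar meets them with its centre 34 mm before the clip origin, takes 5 to 13 N to push past (push at mid height), then the force drops and they snap in behind it.
- clip_red_hood (a point): Centre of the top of the red clip's red painted hood, 76.5 mm above the bench, 18 mm beyond the clip origin; axes as the clip's. The hood (50 mm along x, 90 mm along y, underside 72.5 mm up) covers the rear, so a jar cannot be lowered or carried in from above: push it from the front.
- clip_green: Green spring clip fixed to the bench. Origin: on the bench, where the underside centre of a fully seated jar belongs; x points into the clip (push direction), z up. No floor; mouth open to -x. Two 50 mm high cheeks, 78 mm apart inside, span x = -29 to +41 mm; with feet the clip spans y = -70 to +70 mm. A slick black V stops the jar; a seated jar's front is at x = -25 mm.
- clip_green_mouth (a point): Point midway between the green clip's two white upright rollers, 30 mm up, 16 mm before the clip origin; axes as the clip's. Rollers: 10 mm across, z = 8 to 52 mm, 39 mm gap; each yields outward 8 mm on a spring. A jar meets them with its centre 34 mm before the clip origin, takes 5 to 13 N to push past (push at mid height), then the force drops and they snap in behind it.
- clip_green_hood (a point): Centre of the top of the green clip's green painted hood, 76.5 mm above the bench, 18 mm beyond the clip origin; axes as the clip's. The hood (50 mm along x, 90 mm along y, underside 72.5 mm up) covers the rear, so a jar cannot be lowered or carried in from above: push it from the front.
- tan_jar: Tan test jar, a plain upright cylinder 50 mm across and 62 mm high with a cream screw lid (lid 46 mm across, the top 10 mm), about 0.16 kg, loose, standing on the bench. Origin: centre of its underside, z up along the jar. It stays where it is.
- mug_13: Dark brown mug, 116x101x91 mm, a bystander. Origin: centre of its underside.
- glaze_brush: Glaze brush lying on the bench, 216 mm long along its y axis, 22 mm wide, 11 mm high, a bystander. Origin: under its middle.
- rubber_rib: Red-brown kidney-shaped rubber rib lying flat, 91 mm along its y axis, 47 mm wide, 8 mm high, a bystander. Origin: under its middle.
Not all that is in view belongs to the job. Leave any blue or turquoise look-alike of the red_jar alone.

How it is judged (in metres and radians):
At the end, for the whole second after the job is handed in: The red jar sits in the red clip and the green jar in the green clip: each jar's centre within 5 mm (horizontally) of its clip's origin, standing on the bench (underside below 5 mm), upright within 0.12 rad and at rest (horizontal distance between red_jar and clip_red below 0.005 m and angle between each of red_jar, green_jar's own z axis and vertical below 0.12 rad and height (world z) of each of red_jar, green_jar below 0.005 m and linear speed of each of red_jar, green_jar below 0.01 m/s and horizontal distance between green_jar and clip_green below 0.005 m); the robot touches nothing.
It fails at once if the tan jar, brown mug, brush or rubber rib is moved more than 40 mm (distance of any of tan_jar, mug_13, glaze_brush, rubber_rib from where it was at the start of the episode above 0.04 m).
It fails at once if a jar is tipped over (more than 0.6 rad) (angle between any of red_jar, green_jar, tan_jar's own z axis and vertical above 0.6 rad).
It also fails if it takes over 72 s, if anything falls off the work surface, if the arm or the gripper's body presses on something with over 40 N, if the wrist force passes 120 N, or if a joint passes its speed limit or range.

### The arm

A 6-joint arm with a two-finger parallel gripper is mounted at the origin on the work surface; the furniture and walls round the work are solid. World frame = base frame: x ahead of the robot, y to its left, z up, the work surface at z = 0. Lengths are in mm, angles in degrees, forces in N, time in s.
With the tool pointing down it reaches from about 350 to 850 mm from the base axis. Payload 8.1 kg.
Tool frame: the origin (TCP) lies midway between the tips of the shut fingers; the grasp point (between the pads) lies 19 mm behind it; z points along the fingers, y is the line along which they close (so a half turn about z gives the same grasp; the last joint's range is limited). The gripper opens to 85 mm and grips with 20 to 120 N. Pads are 22 mm wide; open, the fingers measure 114 mm over their backs; the gripper's body (76 mm by 85 mm) begins 54 mm behind the grasp point. The pads swing forward as they close: fully open they stand 13 mm farther back than shut.
Start: joints at [-69.122, 7.471, 85.268, -0, 87.261, -4.893], TCP at [260.891, -540.316, 231.292] pointing down, gripper open.
Joint ranges: [-169.43, 169.43], [-51.17, 129.36], [1.28, 143.12], [-76.62, 256.62], [0, 156.53], [-152.29, 152.29]. Speed limits (degrees/s): [136.94, 136.94, 159.86, 180, 180, 180].

### API

Orientations are given as [roll, pitch, yaw] about the fixed x, y, z axes, in that order (R = Rz(yaw) Ry(pitch) Rx(roll)).
In Python, from bench import r gives the robot as it stands. The module is installed in compiled form; this text tells all that it offers.
- The arm moves only by the tool jog_arm, never from a script. Its argument "rows" is a list of rows, each a list of 2 entries, a list of its own where there are three numbers: the shift along the tool's x, y, z in mm, then the turn, a rotation vector about the tool's x, y, z in rad. A call has 1 to 10 rows; each row is the pose to reach, as a shift and turn from the pose commanded when the call began, along the tool's axes at that moment; what a row does not reach only later rows make up. A row lasts 1/10 s, in which the tool goes at most 50 mm and 8.59 degrees, less where a joint would pass 70% of its speed; a pose out of reach is approached as far as the arm can. A call with a gripper value outside its range is refused whole. "grip" is the finger opening in mm, from 0 to 85.4, set as the call begins (left out, the last holds). The fingers move at their own pace and stop on an object; "force" is the grip in N (left out, the last holds). Time passes only in rows, so rows that repeat a pose let the fingers close. It gives the time, the measured TCP pose, the force, the opening and the grip force at its end, in the units of the state.
- r.sense(): the state, without advancing time (a new reading comes with each control period).
- r.snapshot(name): name is "scene" or "side" or "wrist"; returns (picture, depth): 384x512x3 uint8, blue, green, red; 384x512 float32, mm along the optical axis (not along the pixel's ray), 0 where there is no reading.
- r.camera_params(name): a dict with "fx", "fy", "cx", "cy" (pixels), "dist_coeffs" ([k1, k2, p1, p2, k3] as OpenCV has them; the pictures are not rectified), "pose" (4x4, takes a point from camera to world coordinates); the wrist camera has in their place "tool_from_camera" (4x4, takes a point from camera to tool coordinates, whose origin is the TCP and whose axes are the flange's). Camera axes: x right, y down, z forward; pixel columns grow to the right and rows downward; lengths in mm; the calibration is good to about 2 mm. A picture is of the moment at which its call begins: read the wrist's pose just before it. camera_params takes no time and is no camera call.
- r.hand_in(): hands the job in; it is judged then, once.
The state is a dict: "time": time; "joint_pos": joint angles; "qd": joint speeds; "joint_efforts": joint torques, N m; "tool_pos": TCP position; "tcp_rot": TCP orientation; "ft_force": force on the tool from outside, world axes, zero at the start; "wrist_torque": the same for the moment, N m; "finger_gap": finger opening in mm; "grip_force": force on a finger pad.
Only numpy, scipy, OpenCV 4.12 (cv2) and the standard library are available. Lean on these libraries where they do the work, as an engineer would, in place of code of your own. Each camera call takes 0.05 s, during which the arm holds its last target. There are 200 camera calls.

## Working session

There is one attempt and no reset: what is moved stays moved. The work goes in short steps, Python scripts to look and compute and a tool call to move; the robot and the scene stay as the last step left them, time stands still between calls to the robot, and variables do not carry over. Pictures are saved under pics/ and viewed, at most 10 in all, crops included, and the job is handed in when it is done.

Besides the shell and the picture viewer there is one more tool, called after "Request:" as name([rows], argument=value, ...), one row to a line, values as JSON. jog_arm: Moves the arm, as the interface text tells. Its arguments: {"type":"object","properties":{"rows":{"type":"array"},"grip":{"type":"number"},"force":{"type":"number"}},"required":["rows"]}

```bash
mkdir -p pics; cat > h.py <<'E'
from bench import r
import numpy as np, cv2
from scipy.spatial.transform import Rotation as R
def tool():
    s=r.sense(); T=np.eye(4); T[:3,:3]=R.from_euler('xyz',s['tcp_rot'],degrees=True).as_matrix(); T[:3,3]=s['tool_pos']; return T
def snap(n):
    T=tool(); im,d=r.snapshot(n); c=r.camera_params(n)
    P=np.array(c['pose']) if 'pose' in c else T@np.array(c['tool_from_camera'])
    cv2.imwrite(f'pics/{n}.png',im); np.savez(f'pics/{n}.npz',im=im,d=d,P=P,K=np.array([[c['fx'],0,c['cx']],[0,c['fy'],c['cy']],[0,0,1]]),D=np.array(c['dist_coeffs'],float))
def cloud(n):
    z=np.load(f'pics/{n}.npz'); d=z['d']; h,w=d.shape
    u,v=np.meshgrid(np.arange(w),np.arange(h))
    p=cv2.undistortPoints(np.stack([u,v],-1).reshape(-1,1,2).astype(float),z['K'],z['D']).reshape(h,w,2)
    X=np.dstack([p*d[...,None],d])@z['P'][:3,:3].T+z['P'][:3,3]; X[d==0]=np.nan
    return z['im'],X
E
python3 - <<'E'
from h import *
print(r.sense())
for n in('scene','side','wrist'): snap(n)
a=cv2.imread('pics/scene.png');b=cv2.imread('pics/side.png')
cv2.imwrite('pics/s1.png',cv2.resize(a,(800,600)));cv2.imwrite('pics/s2.png',cv2.resize(b,(800,600)))
E
```

```text
{'time': 0.0, 'joint_pos': array([-6.91205708e+01,  7.51665710e+00,  8.53286041e+01, -1.50988345e-03,
        8.72609255e+01, -4.89244173e+00]), 'qd': array([-0.09974538,  0.00758632,  0.09602352, -0.07193811,  0.0239911 ,
        0.04504236]), 'joint_efforts': array([ 1.99239339e-04, -5.69413161e+01, -5.00541186e+01, -2.20318775e-04,
        1.47904514e-02,  6.61820695e-05]), 'tool_pos': array([ 260.69654491, -539.80209635,  230.2347474 ]), 'tcp_rot': array([-1.79894072e+02, -7.55364929e-03,  2.57719375e+01]), 'ft_force': array([0.20118059, 0.14709516, 0.34079043]), 'wrist_torque': array([ 0.05102025, -0.01632759,  0.01734617]), 'grip_force': 0.0, 'finger_gap': 85.42220556452604}
```

View pics/s1.png

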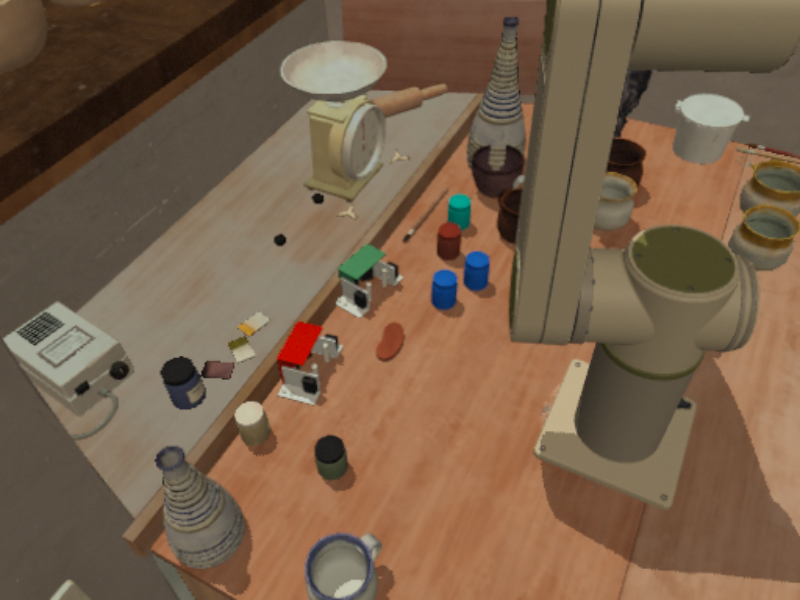

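View pics/s2.png

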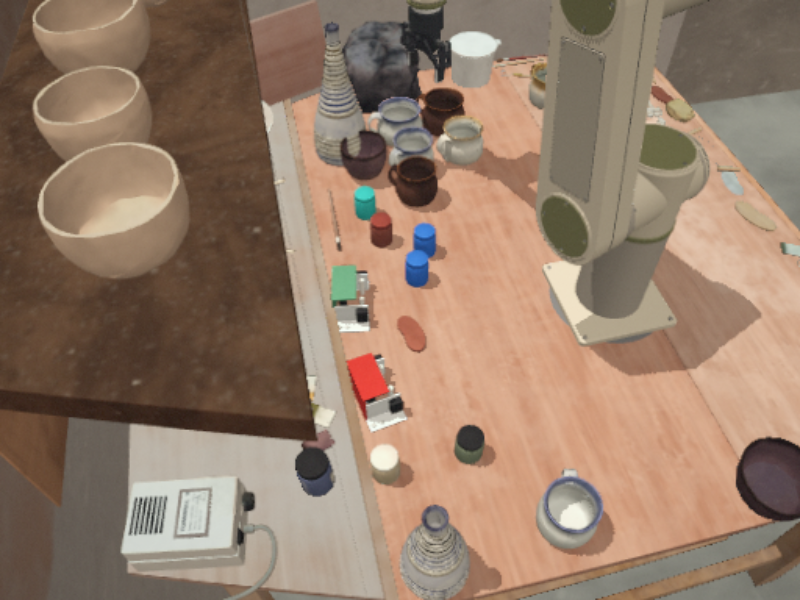

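The scene view (800x600) shows the red hood at (300,344), green hood (362,263), red jar (449,240), green jar (331,457) and tan jar (252,424). The blue jars at (444,290) and (477,271) and the turquoise one at (459,212) are look-alikes. The side view shows the red hood at (370,378), green hood (345,282), red jar (381,229) and green jar (469,444).

```bash
cat >> h.py <<'E'
def circ(P,rad):
    from scipy.optimize import least_squares
    f=lambda c:np.hypot(P[:,0]-c[0],P[:,1]-c[1])-rad
    s=least_squares(f,P[:,:2].mean(0),loss='soft_l1',f_scale=1.); return s.x,np.sqrt(np.mean(s.fun**2))
E
python3 - <<'E'
from h import *
pts={'scene':dict(redhood=(300,344),greenhood=(362,263),red=(449,232),green=(330,447),tan=(251,413),blue1=(444,280),blue2=(477,262),turq=(459,203)),
'side':dict(redhood=(370,378),greenhood=(345,282),red=(381,221),green=(470,436),tan=(384,453),blue1=(417,262),blue2=(424,234),turq=(365,194))}
for n in pts:
    im,X=cloud(n)
    for k,(u,v) in pts[n].items():
        u=int(u*.64);v=int(v*.64); p=X[v,u]
        near=np.linalg.norm(X-p,axis=2)<(70 if 'hood' in k else 32)
        m=near&(abs(X[...,2]-p[2])<3.5)
        Q=X[m]; 
        if 'hood' in k:
            col=im[m].astype(int); b=col[:,2]-col[:,1] if 'red' in k else col[:,1]-col[:,2]
            Q=Q[b>30]; rr=cv2.minAreaRect(Q[:,:2].astype(np.float32)); print(n,k,p.round(),rr,len(Q),Q[:,2].mean().round(1))
        else: print(n,k,p.round(1),'mid',((Q.max(0)+Q.min(0))/2).round(1),'ext',np.ptp(Q,axis=0).round(1))
    for y in [('mug',(512,215),(415,180)),('brush',(425,215),(335,220)),('rib',(391,341),(411,333)),('bluemug',(341,570),(570,512)),('vase',(200,520),(435,555))]:
        u,v=y[1] if n=='scene' else y[2]; print(n,y[0],X[int(v*.64),int(u*.64)].round())
E
```

```text
scene redhood [534. 124.  77.] ((538.3471069335938, 121.71346282958984), (51.098331451416016, 92.09713745117188), 9.529523849487305) 444 76.6
scene greenhood [ 539. -102.   76.] ((540.54150390625, -106.83049011230469), (91.02399444580078, 49.777584075927734), 79.55906677246094) 292 76.2
scene red [ 426.2 -266.6   69.3] mid [ 430.1 -272.9   68.4] ext [41.7 37.9  5.3]
scene green [389.2 269.9  60.9] mid [390.8 272.4  60.7] ext [44.8 45.5  6.4]
scene tan [537.8 272.3  62.1] mid [541.8 272.9  62. ] ext [47.3 46.   6.9]
scene blue1 [ 379.8 -141.4   63. ] mid [ 380.8 -142.5   63.1] ext [45.2 47.3  6.6]
scene blue2 [ 343.5 -217.3   62.3] mid [ 344.  -218.3   62.4] ext [46.3 46.7  6.9]
scene turq [ 450.4 -370.7   62.2] mid [ 446.5 -367.9   62.5] ext [46.1 45.9  6.4]
scene mug [ 328. -360.   79.]
scene brush [ 521. -357.   12.]
scene rib [424.  -1.   9.]
scene bluemug [292. 410.   8.]
scene vase [470. 468. 113.]
side redhood [535. 125.  77.] ((539.0530395507812, 121.35161590576172), (50.2037239074707, 90.28045654296875), 8.462789535522461) 463 76.6
side greenhood [ 539. -106.   77.] ((541.0162963867188, -106.6854019165039), (92.44683837890625, 47.20946502685547), 79.33771514892578) 302 76.7
side red [ 431.3 -270.4   66.1] mid [ 430.2 -273.8   66. ] ext [44.4 44.9  6.8]
side green [392.9 271.5  60.7] mid [391.5 273.3  60.7] ext [45.9 45.9  6.9]
side tan [540.7 264.2  59.4] mid [541.7 273.7  59.5] ext [45.7 43.9  6.8]
side blue1 [ 383.8 -135.7   64.6] mid [ 380.3 -143.    64.7] ext [44.3 47.   6.7]
side blue2 [ 348.9 -205.9   70.1] mid [ 346.6 -213.5   69. ] ext [41.5 40.5  4.7]
side turq [ 447.8 -364.3   65.9] mid [ 448.4 -370.4   66. ] ext [45.  49.2  6.9]
side mug [ 332. -356.   90.]
side brush [ 523. -355.   13.]
side rib [428.   2.  10.]
side bluemug [260. 419.   6.]
side vase [nan nan nan]
```

```bash
cat >> h.py <<'E'
def go(*tg):
    "tool-frame shift/turn from the current pose to world x,y,z,yaw (tool down)"
    T=tool()
    for x,y,z,w in tg:
        G=R.from_euler('xyz',[180,0,w],degrees=True)
        print((T[:3,:3].T@(np.array([x,y,z])-T[:3,3])).round(1), (R.from_matrix(T[:3,:3]).inv()*G).as_rotvec().round(3))
E
python3 -c "
from h import *
go((420,-280,200,-30),(430,-273.5,110,-30))"
```

```text
[ 256.4 -164.8   30.7] [-0.001  0.001  0.973]
[ 268.3 -166.2  120.7] [-0.001  0.001  0.973]
```

Request:
jog_arm([
  [[40,-25,5],[0,0,0.12]],
  [[80,-50,10],[0,0,0.26]],
  [[120,-75,15],[0,0,0.4]],
  [[160,-100,20],[0,0,0.54]],
  [[200,-130,25],[0,0,0.68]],
  [[235,-150,30],[0,0,0.82]],
  [[256,-165,31],[0,0,0.97]],
  [[262,-166,40],[0,0,0.973]],
  [[262,-166,40],[0,0,0.973]],
], grip=85)

```text
time: 1.05
tool_pos: [424.5, -275.9, 189.7]
tcp_rot: [-180.0, 0.1, -29.7]
ft_force: [0.1, -0.1, -0.8]
finger_gap: 85.0
grip_force: 0.0
```

```bash
python3 - <<'E'
from h import *
snap('wrist'); print(r.sense()['tool_pos'],r.sense()['tcp_rot'])
cv2.imwrite('pics/w1.png',cv2.imread('pics/wrist.png'))
im,X=cloud('wrist')
# dark red jar top
for c in [(430,-273.5)]:
    m=(abs(X[...,0]-c[0])<40)&(abs(X[...,1]-c[1])<40)&(X[...,2]>60)&(X[...,2]<72)
    Q=X[m]; print(len(Q),((Q.max(0)+Q.min(0))/2).round(1),np.ptp(Q,axis=0).round(1),np.median(Q,axis=0))
go((430,-273.5,18,-30))
E
```

```text
[ 424.14960628 -276.80217975  190.32916076] [ 1.79989596e+02  9.92598651e-02 -2.97593244e+01]
2436 [ 427.8 -274.6   64.5] [46.3 46.5  9.1] [ 428.85322912 -275.24583606   66.469661  ]
[  3.7  -5.8 172.3] [0.    0.002 0.004]
```

View pics/w1.png

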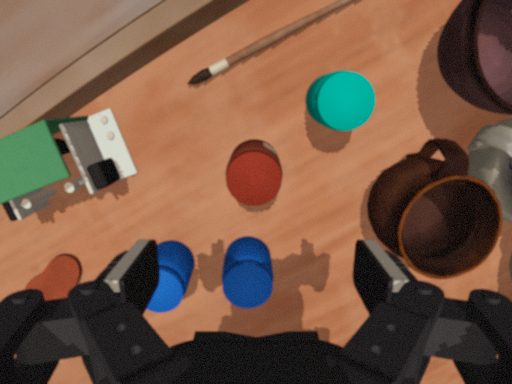

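The wrist view shows the red jar at (254,174), with the fingers' line running horizontally. The mug starts at column 370, turquoise ends at row 130 and the blue jars begin at row 237, so the descent is clear.

Request:
jog_arm([
  [[3.3,-4.4,25],[0,0,0]],
  [[3.3,-4.4,55],[0,0,0]],
  [[3.3,-4.4,90],[0,0,0]],
  [[3.3,-4.4,120],[0,0,0]],
  [[3.3,-4.4,145],[0,0,0]],
  [[3.3,-4.4,162],[0,0,0]],
  [[3.3,-4.4,172],[0,0,0]],
  [[3.3,-4.4,172],[0,0,0]],
], grip=85)

```text
time: 1.9
tool_pos: [428.2, -275.0, 17.9]
tcp_rot: [-180.0, 0.2, -30.0]
ft_force: [0.2, 0.3, 0.7]
finger_gap: 85.0
grip_force: 0.0
```

Request:
jog_arm([
  [[0,0,0],[0,0,0]],
  [[0,0,0],[0,0,0]],
  [[0,0,0],[0,0,0]],
  [[0,0,0],[0,0,0]],
  [[0,0,0],[0,0,0]],
  [[0,0,0],[0,0,0]],
  [[0,0,0],[0,0,0]],
  [[0,0,0],[0,0,0]],
], grip=40, force=30)

```text
time: 2.7
tool_pos: [430.7, -275.7, 20.9]
tcp_rot: [180.0, -0.2, -30.0]
ft_force: [-1.4, -1.6, 6.8]
finger_gap: 47.5
grip_force: 31.6
```

Request:
jog_arm([
  [[0,0,-8],[0,0,0]],
  [[0,0,-25],[0,0,0]],
  [[0,0,-50],[0,0,0]],
  [[0,0,-80],[0,0,0]],
  [[0,0,-105],[0,0,0]],
  [[0,0,-115],[0,0,0]],
  [[0,0,-115],[0,0,0]],
])

```text
time: 3.4
tool_pos: [430.6, -275.4, 136.0]
tcp_rot: [180.0, -0.2, -30.0]
ft_force: [0.1, -0.3, -2.4]
finger_gap: 47.5
grip_force: 31.6
```

```bash
python3 -c "
from h import *
go((457,108.5,135,9),(457,108.5,20,9))"
```

```text
[-1.689e+02 -3.457e+02  3.000e-01] [ 0.001 -0.003 -0.68 ]
[-169.2 -345.8  115.3] [ 0.001 -0.003 -0.68 ]
```

Request:
jog_arm([
  [[-15,-35,0],[0,0,-0.05]],
  [[-35,-75,0],[0,0,-0.15]],
  [[-55,-115,0],[0,0,-0.25]],
  [[-75,-155,0],[0,0,-0.35]],
  [[-97,-198,0],[0,0,-0.45]],
  [[-118,-241,0],[0,0,-0.55]],
  [[-138,-282,0],[0,0,-0.63]],
  [[-155,-317,0],[0,0,-0.68]],
  [[-165,-337,0],[0,0,-0.68]],
  [[-169,-345.7,0],[0,0,-0.68]],
])

```text
time: 4.4
tool_pos: [454.6, 111.2, 132.3]
tcp_rot: [-180.0, 0.2, 9.1]
ft_force: [-0.1, 0.4, -2.1]
finger_gap: 47.2
grip_force: 31.8
```

Request:
jog_arm([
  [[0,0,0],[0,0,0]],
  [[0,0,0],[0,0,0]],
])

```text
time: 4.6
tool_pos: [455.5, 108.3, 133.3]
tcp_rot: [180.0, 0.1, 9.0]
ft_force: [-0.3, -0.1, -1.7]
finger_gap: 47.5
grip_force: 31.8
```

```bash
python3 - <<'E'
from h import *
snap('wrist'); snap('side')
a=cv2.imread('pics/wrist.png'); b=cv2.resize(cv2.imread('pics/side.png')[190:318,180:340],(480,384))
cv2.imwrite('pics/w2.png',cv2.resize(np.hstack([a,b]),(800,310)))
im,X=cloud('wrist')
col=im.astype(int)
m=(col[...,2]-np.maximum(col[...,1],col[...,0])>60)&(abs(X[...,2]-76.5)<5)&(X[...,0]>480)
Q=X[m]; print(len(Q),cv2.minAreaRect(Q[:,:2].astype(np.float32)))
go((457,108.5,136,9),(457,108.5,22,9))
E
```

```text
13617 ((537.17431640625, 121.09224700927734), (50.09688186645508, 90.18753814697266), 9.03667163848877)
[ 1.2 -0.4 -2.2] [ 0.     0.001 -0.002]
[  1.3  -0.4 111.8] [ 0.     0.001 -0.002]
```

View pics/w2.png

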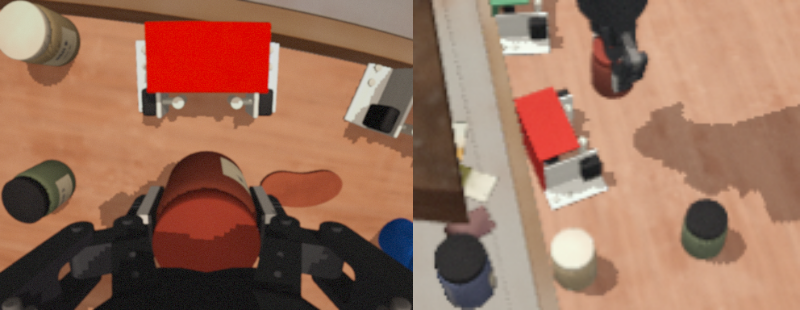

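The left half (wrist view) shows the jar held at (207,205) and the hood centred at (208,57), square to the tool. The right half shows nothing blocking the descent.

Request:
jog_arm([
  [[1,0,20],[0,0,0]],
  [[1,0,45],[0,0,0]],
  [[1,0,70],[0,0,0]],
  [[1,0,90],[0,0,0]],
  [[1,0,100],[0,0,0]],
  [[1,0,105],[0,0,0]],
  [[1,0,108],[0,0,0]],
  [[1,0,110],[0,0,0]],
  [[1,0,110],[0,0,0]],
])

```text
time: 5.6
tool_pos: [457.6, 109.3, 24.9]
tcp_rot: [180.0, -0.1, 9.0]
ft_force: [0.3, -0.1, -2.1]
finger_gap: 47.6
grip_force: 31.8
```

Request:
jog_arm([
  [[0,0,1],[0,0,0]],
  [[0,0,2],[0,0,0]],
  [[0,0,2],[0,0,0]],
])

```text
time: 5.9
tool_pos: [457.1, 109.4, 22.4]
tcp_rot: [-180.0, -0.0, 9.0]
ft_force: [0.8, 0.7, -2.7]
finger_gap: 47.5
grip_force: 31.8
```

Request:
jog_arm([
  [[0,0,1],[0,0,0]],
  [[0,0,2],[0,0,0]],
  [[0,0,2],[0,0,0]],
])

```text
time: 6.2
tool_pos: [457.4, 109.4, 20.9]
tcp_rot: [-180.0, -0.0, 9.0]
ft_force: [-1.5, -0.9, 3.6]
finger_gap: 47.4
grip_force: 32.4
```

Contact with the bench, so I release and back straight out.

Request:
jog_arm([
  [[0,0,0],[0,0,0]],
  [[0,0,0],[0,0,0]],
  [[0,0,0],[0,0,0]],
  [[0,0,0],[0,0,0]],
  [[0,0,0],[0,0,0]],
  [[0,0,0],[0,0,0]],
], grip=85)

```text
time: 6.8
tool_pos: [457.0, 109.3, 20.3]
tcp_rot: [-180.0, 0.0, 9.0]
ft_force: [0.5, 0.5, 0.1]
finger_gap: 85.1
grip_force: 0.0
```

Request:
jog_arm([
  [[-5,0,0],[0,0,0]],
  [[-15,0,0],[0,0,0]],
  [[-30,0,0],[0,0,0]],
  [[-45,0,0],[0,0,0]],
  [[-55,0,0],[0,0,0]],
  [[-55,0,0],[0,0,0]],
])

```text
time: 7.4
tool_pos: [400.7, 100.5, 19.7]
tcp_rot: [-180.0, 0.1, 9.0]
ft_force: [-0.5, 1.0, 0.2]
finger_gap: 85.4
grip_force: 0.0
```

Request:
jog_arm([
  [[0,0,0],[0,0,0]],
  [[0,0,0],[0,0,0]],
  [[0,0,0],[0,0,0]],
  [[0,0,0],[0,0,0]],
  [[0,0,0],[0,0,0]],
  [[0,0,0],[0,0,0]],
  [[0,0,0],[0,0,0]],
  [[0,0,0],[0,0,0]],
], grip=16)

```text
time: 8.2
tool_pos: [402.7, 100.7, 20.2]
tcp_rot: [180.0, 0.0, 9.0]
ft_force: [-0.9, 0.6, 0.7]
finger_gap: 15.8
grip_force: 0.0
```

```bash
python3 - <<'E'
from h import *
snap('wrist')
im,X=cloud('wrist')
cv2.imwrite('pics/w3.png',im)
m=(abs(X[...,0]-457)<45)&(abs(X[...,1]-109)<45)&(X[...,2]>62)&(X[...,2]<69)
Q=X[m]; print(len(Q),((Q.max(0)+Q.min(0))/2).round(1),np.ptp(Q,axis=0).round(1))
O=np.array([519.4,118.3]); a=np.radians(9.04); x=np.array([np.cos(a),np.sin(a)])
for s in (-25-11-30,-36): p=O+s*x; go((*p,22,9.04))
E
```

```text
19889 [445.1  98.8  65.5] [66.1 68.7  6.9]
[52.   0.9 -1.7] [-0.     0.    -0.001]
[82.   0.9 -1.7] [-0.     0.    -0.001]
```

View pics/w3.png

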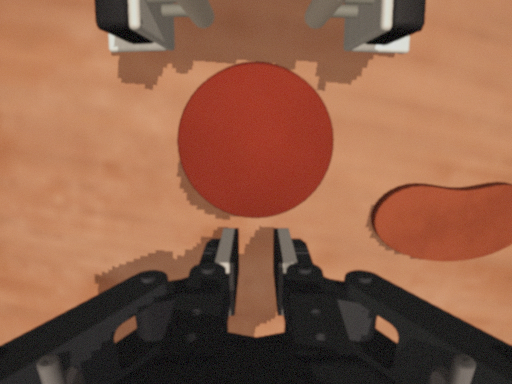

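The wrist view shows the red jar upright at (256,139), centred between the rollers, with the fingers squarely behind it at (256,240). Next I push.

Request:
jog_arm([
  [[10,1,-2],[0,0,0]],
  [[16,1,-2],[0,0,0]],
  [[22,1,-2],[0,0,0]],
  [[28,1,-2],[0,0,0]],
  [[34,1,-2],[0,0,0]],
  [[40,1,-2],[0,0,0]],
  [[46,1,-2],[0,0,0]],
  [[50,1,-2],[0,0,0]],
])

```text
time: 9.05
tool_pos: [452.8, 107.6, 22.3]
tcp_rot: [-180.0, -0.0, 9.0]
ft_force: [-1.3, -0.7, 1.0]
finger_gap: 16.0
grip_force: 0.7
```

Request:
jog_arm([
  [[3,0,0],[0,0,0]],
  [[6,0,0],[0,0,0]],
  [[9,0,0],[0,0,0]],
  [[12,0,0],[0,0,0]],
  [[15,0,0],[0,0,0]],
  [[18,0,0],[0,0,0]],
  [[20,0,0],[0,0,0]],
])

```text
time: 9.75
tool_pos: [471.2, 110.4, 21.8]
tcp_rot: [180.0, 0.1, 9.0]
ft_force: [-2.9, 0.0, 0.5]
finger_gap: 16.4
grip_force: 1.7
```

Request:
jog_arm([
  [[2,0,0],[0,0,0]],
  [[4,0,0],[0,0,0]],
  [[6,0,0],[0,0,0]],
  [[8,0,0],[0,0,0]],
  [[10,0,0],[0,0,0]],
  [[10,0,0],[0,0,0]],
])

```text
time: 10.35
tool_pos: [482.4, 112.3, 22.5]
tcp_rot: [-180.0, -0.0, 9.0]
ft_force: [0.0, 0.6, -0.0]
finger_gap: 16.0
grip_force: 0.0
```

```bash
cat >> h.py <<'E'
def rel(O,deg):
    s=r.sense(); a=np.radians(deg); M=np.array([[np.cos(a),np.sin(a)],[-np.sin(a),np.cos(a)]])
    print('tool in clip',(M@(s['tool_pos'][:2]-O)).round(1),'force',(M@s['ft_force'][:2]).round(1),s['tcp_rot'].round(1))
E
python3 -c "
from h import *
rel((519.4,118.3),9.04)"
```

```text
tool in clip [-37.5  -0.1] force [0.1 0.6] [-180.   -0.    9.]
```

The force has dropped, so it has snapped in. I push on gently to the stop.

Request:
jog_arm([
  [[0.7,0,0],[0,0,0]],
  [[1.4,0,0],[0,0,0]],
  [[2,0,0],[0,0,0]],
  [[2,0,0],[0,0,0]],
])

```text
time: 10.75
tool_pos: [483.9, 112.6, 22.3]
tcp_rot: [-180.0, -0.0, 9.0]
ft_force: [-0.4, -0.9, -0.1]
finger_gap: 16.0
grip_force: 0.0
```

Request:
jog_arm([
  [[0.7,0,0],[0,0,0]],
  [[1.5,0,0],[0,0,0]],
  [[1.5,0,0],[0,0,0]],
])

```text
time: 11.05
tool_pos: [485.5, 112.8, 22.3]
tcp_rot: [-180.0, -0.0, 9.0]
ft_force: [0.6, 0.3, -0.6]
finger_gap: 15.7
grip_force: 0.0
```

```bash
cat >> h.py <<'E'
def jarfit(n,O,deg,ztop,hw=60):
    "lid rim fit in clip frame, from lid points not under the hood"
    im,X=cloud(n); a=np.radians(deg); M=np.array([[np.cos(a),np.sin(a)],[-np.sin(a),np.cos(a)]])
    L=(X[...,:2]-O)@M.T
    m=(abs(L[...,0])<hw)&(abs(L[...,1])<28)&(abs(X[...,2]-ztop)<3)
    P=L[m]; 
    front=np.array([P[(P[:,1]>=y)&(P[:,1]<y+2)][:,0].min() for y in range(-18,18,2)]); y=np.arange(-17,19,2)
    print(len(P),'x from front arc',np.median(front+np.sqrt(23**2-y**2)).round(1),'y',((P[:,1].max()+P[:,1].min())/2).round(1),'w',np.ptp(P[:,1]).round(1))
E
python3 - <<'E'
from h import *
snap('wrist');snap('side')
rel((519.4,118.3),9.04)
cv2.imwrite('pics/w4.png',np.hstack([cv2.imread('pics/wrist.png'),cv2.resize(cv2.imread('pics/side.png')[200:300,190:270],(307,384))])[:,:800])
jarfit('wrist',(519.4,118.3),9.04,66)
jarfit('side',(519.4,118.3),9.04,66)
E
```

```text
tool in clip [-34.5  -0.1] force [-0.1 -0.1] [-180.    0.    9.]
3688 x from front arc -1.7 y -0.0 w 55.9Traceback (most recent call last):
  File "<stdin>", line 6, in <module>
  File "h.py", line 35, in jarfit
    front=np.array([P[(P[:,1]>=y)&(P[:,1]<y+2)][:,0].min() for y in range(-18,18,2)]); y=np.arange(-17,19,2)
                    ~~~~~~~~~~~~~~~~~~~~~~~~~~~~~~~~~~~~^^
    return umr_minimum(a, axis, None, out, keepdims, initial, where)
ValueError: zero-size array to reduction operation minimum which has no identity
```

View pics/w4.png

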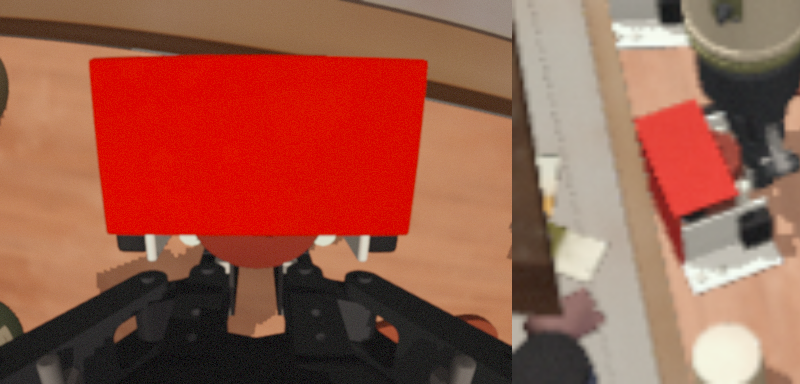

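The wrist view shows the lid's front edge at (258,268), past the rollers at (187,240) and (325,240). I nudge a little further to feel the stop.

Request:
jog_arm([
  [[0.5,0,0],[0,0,0]],
  [[1,0,0],[0,0,0]],
  [[1.5,0,0],[0,0,0]],
  [[1.5,0,0],[0,0,0]],
  [[1.5,0,0],[0,0,0]],
])

```text
time: 11.65
tool_pos: [486.2, 112.8, 22.0]
tcp_rot: [180.0, 0.1, 9.0]
ft_force: [-3.8, -2.2, 2.8]
finger_gap: 15.7
grip_force: 2.5
```

Firm contact at the stop. I retreat and go to the green jar.

Request:
jog_arm([
  [[-10,0,0],[0,0,0]],
  [[-30,0,0],[0,0,0]],
  [[-55,0,-10],[0,0,0]],
  [[-70,0,-40],[0,0,0]],
  [[-75,0,-80],[0,0,0]],
  [[-75,-20,-115],[0,0,0]],
  [[-75,-60,-128],[0,0,0]],
  [[-75,-105,-128],[0,0,0]],
  [[-75,-145,-128],[0,0,0]],
  [[-75,-171,-128],[0,0,0]],
])

```text
time: 12.65
tool_pos: [385.4, 272.8, 150.8]
tcp_rot: [-179.9, -0.1, 9.1]
ft_force: [-0.1, 0.1, 0.2]
finger_gap: 16.0
grip_force: 0.0
```

Request:
jog_arm([
  [[0,0,0],[0,0,0]],
  [[0,0,0],[0,0,0]],
  [[0,0,0],[0,0,0]],
  [[0,0,0],[0,0,0]],
  [[0,0,0],[0,0,0]],
], grip=85)

```text
time: 13.15
tool_pos: [386.4, 269.4, 150.3]
tcp_rot: [-180.0, -0.0, 8.9]
ft_force: [0.3, -0.8, 0.6]
finger_gap: 84.4
grip_force: 0.0
```

```bash
python3 - <<'E'
from h import *
snap('wrist');snap('scene');snap('side')
im,X=cloud('wrist')
m=(abs(X[...,0]-391)<40)&(abs(X[...,1]-273)<40)&(abs(X[...,2]-60)<4)
Q=X[m]; print(len(Q),((Q.max(0)+Q.min(0))/2).round(1),np.ptp(Q,axis=0).round(1))
O=np.array((519.4,118.3)); a=np.radians(9.04); M=np.array([[np.cos(a),np.sin(a)],[-np.sin(a),np.cos(a)]])
for n in('scene','side'):
    im,X=cloud(n);L=(X[...,:2]-O)@M.T
    m=(abs(L[...,0])<40)&(abs(L[...,1])<26)&(abs(X[...,2]-66)<3)
    P=L[m]; print(n,len(P),P.min(0).round(1),P.max(0).round(1))
c=np.hstack([cv2.resize(cv2.imread('pics/scene.png')[190:280,160:240],(400,450)),cv2.resize(cv2.imread('pics/side.png')[200:290,200:280],(400,450))])
cv2.imwrite('pics/c5.png',c)
go((391,273,15,9))
E
```

```text
3095 [389.3 273.6  59.6] [46.5 46.1  7.2]Traceback (most recent call last):
  File "<stdin>", line 10, in <module>
    return umr_minimum(a, axis, None, out, keepdims, initial, where)
ValueError: zero-size array to reduction operation minimum which has no identity
```

Request:
jog_arm([
  [[4.2,-3.3,15],[0,0,0]],
  [[4.2,-3.3,40],[0,0,0]],
  [[4.2,-3.3,70],[0,0,0]],
  [[4.2,-3.3,100],[0,0,0]],
  [[4.2,-3.3,120],[0,0,0]],
  [[4.2,-3.3,131],[0,0,0]],
  [[4.2,-3.3,135],[0,0,0]],
  [[4.2,-3.3,135],[0,0,0]],
], grip=85)

```text
time: 14.1
tool_pos: [389.8, 274.1, 15.5]
tcp_rot: [180.0, 0.0, 9.0]
ft_force: [-0.2, 0.3, -0.2]
finger_gap: 85.1
grip_force: 0.0
```

Request:
jog_arm([
  [[0,0,0],[0,0,0]],
  [[0,0,0],[0,0,0]],
  [[0,0,0],[0,0,0]],
  [[0,0,0],[0,0,0]],
  [[0,0,0],[0,0,0]],
  [[0,0,0],[0,0,0]],
  [[0,0,0],[0,0,0]],
  [[0,0,0],[0,0,0]],
], grip=40, force=30)

```text
time: 14.9
tool_pos: [390.6, 274.4, 16.6]
tcp_rot: [-180.0, -0.1, 9.0]
ft_force: [-0.4, -1.9, 5.6]
finger_gap: 48.6
grip_force: 30.3
```

Request:
jog_arm([
  [[0,0,-8],[0,0,0]],
  [[0,0,-25],[0,0,0]],
  [[0,0,-50],[0,0,0]],
  [[0,0,-80],[0,0,0]],
  [[0,0,-105],[0,0,0]],
  [[0,0,-120],[0,0,0]],
  [[0,0,-120],[0,0,0]],
])

```text
time: 15.6
tool_pos: [391.3, 275.1, 138.6]
tcp_rot: [-179.9, -0.3, 9.0]
ft_force: [-0.2, 0.9, -1.6]
finger_gap: 48.9
grip_force: 31.6
```

```bash
python3 - <<'E'
from h import *
O=np.array((519.4,118.3)); a=np.radians(9.04); M=np.array([[np.cos(a),np.sin(a)],[-np.sin(a),np.cos(a)]])
snap('side');snap('scene')
for n in('scene','side'):
    im,X=cloud(n);L=(X[...,:2]-O)@M.T
    m=(abs(L[...,0])<40)&(abs(L[...,1])<26)&(abs(X[...,2]-64)<6)
    P=L[m]; print(n,len(P))
c=np.hstack([cv2.resize(cv2.imread('pics/scene.png')[190:280,160:240],(400,450)),cv2.resize(cv2.imread('pics/side.png')[200:290,200:280],(400,450))])
cv2.imwrite('pics/c5.png',c)
go((430,-87,134,-10.5),(459.5,-92,134,-10.5))
E
```

```text
scene 0
side 47
[-16.5 363.    1.2] [-0.   -0.    0.34]
[ 11.8 372.5   1.2] [-0.   -0.    0.34]
```

View pics/c5.png

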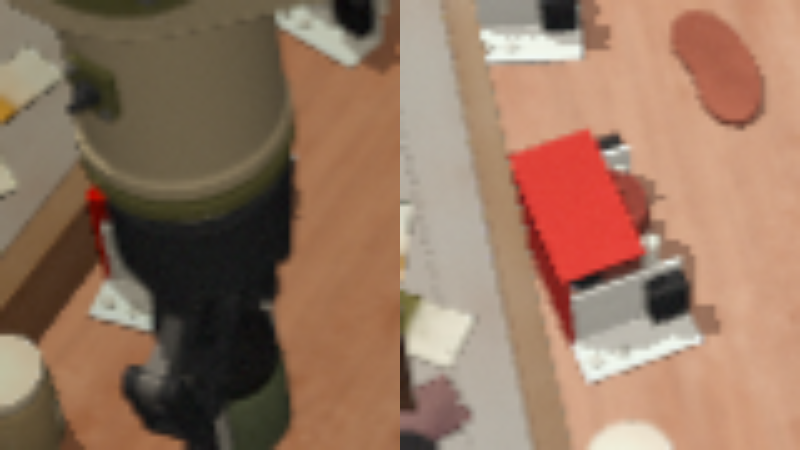

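The right half (side view) shows the red jar upright in its clip, behind the roller at (650,250). The green jar is in the gripper, so I carry it over.

Request:
jog_arm([
  [[0,25,0],[0,0,0]],
  [[0,65,0],[0,0,0.05]],
  [[0,107,0],[0,0,0.1]],
  [[0,150,0],[0,0,0.15]],
  [[0,193,0],[0,0,0.2]],
  [[0,236,0],[0,0,0.25]],
  [[0,279,0],[0,0,0.3]],
  [[4,320,0],[0,0,0.34]],
  [[8,353,0],[0,0,0.34]],
  [[12,372.5,0],[0,0,0.34]],
])

```text
time: 16.7
tool_pos: [458.8, -94.2, 133.6]
tcp_rot: [180.0, 0.1, -10.6]
ft_force: [-0.3, -0.5, -1.4]
finger_gap: 48.9
grip_force: 31.6
```

Request:
jog_arm([
  [[0,0,0],[0,0,0]],
  [[0,0,0],[0,0,0]],
])

```text
time: 16.9
tool_pos: [458.6, -91.7, 133.7]
tcp_rot: [-180.0, 0.2, -10.6]
ft_force: [-0.2, 0.9, -1.1]
finger_gap: 48.8
grip_force: 31.7
```

```bash
python3 - <<'E'
from h import *
snap('wrist')
im,X=cloud('wrist')
col=im.astype(int)
m=(col[...,1]-col[...,2]>30)&(abs(X[...,2]-76.5)<5)&(X[...,0]>480)
Q=X[m]; rr=cv2.minAreaRect(Q[:,:2].astype(np.float32)); print(len(Q),rr)
w=rr[2]-90 if rr[1][0]>rr[1][1] else rr[2]
a=np.radians(w); x=np.array([np.cos(a),np.sin(a)]); O=np.array(rr[0])-18*x; print('O',O,w)
p=O-62*x; print(p); go((*p,25,w),(*p,17,w))
E
```

```text
13313 ((539.8219604492188, -106.85035705566406), (89.15460205078125, 49.911048889160156), 78.9944076538086)
O [ 522.15300646 -103.41407055] -11.005592346191406
[461.29327606 -91.57797257]
[ 3.000e+00 -1.000e-01  1.089e+02] [-0.001  0.003  0.009]
[  3.   -0.  116.9] [-0.001  0.003  0.009]
```

Request:
jog_arm([
  [[3,0,20],[0,0,0.009]],
  [[3,0,45],[0,0,0.009]],
  [[3,0,70],[0,0,0.009]],
  [[3,0,90],[0,0,0.009]],
  [[3,0,103],[0,0,0.009]],
  [[3,0,109],[0,0,0.009]],
  [[3,0,112],[0,0,0.009]],
  [[3,0,114],[0,0,0.009]],
  [[3,0,114],[0,0,0.009]],
])

```text
time: 17.85
tool_pos: [463.2, -92.6, 21.9]
tcp_rot: [180.0, -0.1, -11.0]
ft_force: [-0.6, 0.2, -1.2]
finger_gap: 48.5
grip_force: 31.7
```

Request:
jog_arm([
  [[0,0,1],[0,0,0]],
  [[0,0,2],[0,0,0]],
  [[0,0,2],[0,0,0]],
])

```text
time: 18.15
tool_pos: [462.8, -92.6, 19.5]
tcp_rot: [180.0, -0.0, -11.0]
ft_force: [0.5, -0.4, -1.8]
finger_gap: 48.7
grip_force: 31.7
```

Request:
jog_arm([
  [[0,0,1],[0,0,0]],
  [[0,0,2],[0,0,0]],
  [[0,0,2],[0,0,0]],
])

```text
time: 18.45
tool_pos: [462.5, -92.5, 17.1]
tcp_rot: [-180.0, 0.0, -11.0]
ft_force: [-0.4, -0.0, -2.2]
finger_gap: 48.6
grip_force: 31.7
```

Request:
jog_arm([
  [[0,0,0.7],[0,0,0]],
  [[0,0,1.5],[0,0,0]],
  [[0,0,1.5],[0,0,0]],
])

```text
time: 18.75
tool_pos: [462.9, -92.6, 16.6]
tcp_rot: [180.0, -0.0, -11.0]
ft_force: [-4.5, 1.2, 8.5]
finger_gap: 48.6
grip_force: 32.5
```

Request:
jog_arm([
  [[0,0,0],[0,0,0]],
  [[0,0,0],[0,0,0]],
  [[0,0,0],[0,0,0]],
  [[0,0,0],[0,0,0]],
  [[0,0,0],[0,0,0]],
  [[0,0,0],[0,0,0]],
], grip=85)

```text
time: 19.35
tool_pos: [462.6, -92.5, 15.7]
tcp_rot: [180.0, 0.0, -11.0]
ft_force: [-0.1, -0.4, 0.1]
finger_gap: 84.9
grip_force: 0.0
```

Request:
jog_arm([
  [[0,0,-10],[0,0,0]],
  [[0,0,-30],[0,0,0]],
  [[0,0,-60],[0,0,0]],
  [[0,0,-80],[0,0,0]],
  [[-10,0,-85],[0,0,0]],
  [[-35,0,-85],[0,0,0]],
  [[-52,0,-85],[0,0,0]],
  [[-52,0,-85],[0,0,0]],
])

```text
time: 20.15
tool_pos: [410.3, -82.2, 101.2]
tcp_rot: [180.0, 0.0, -11.0]
ft_force: [-0.2, 0.0, -0.1]
finger_gap: 84.7
grip_force: 0.0
```

Request:
jog_arm([
  [[0,0,0],[0,0,0]],
  [[0,0,0],[0,0,0]],
  [[0,0,0],[0,0,0]],
  [[0,0,0],[0,0,0]],
  [[0,0,0],[0,0,0]],
  [[0,0,0],[0,0,0]],
  [[0,0,0],[0,0,0]],
], grip=16)

```text
time: 20.85
tool_pos: [411.6, -82.6, 100.7]
tcp_rot: [-180.0, 0.0, -11.0]
ft_force: [0.4, -0.2, -0.3]
finger_gap: 15.7
grip_force: 0.0
```

```bash
python3 - <<'E'
from h import *
snap('wrist')
im,X=cloud('wrist')
cv2.imwrite('pics/w6.png',im)
m=(abs(X[...,0]-462)<45)&(abs(X[...,1]+92)<45)&(abs(X[...,2]-60)<4)
Q=X[m]; print(len(Q),((Q.max(0)+Q.min(0))/2).round(1),np.ptp(Q,axis=0).round(1))
O=np.array([522.2,-103.4]); a=np.radians(-11); x=np.array([np.cos(a),np.sin(a)])
for s in (-112,-34.5): p=O+s*x; go((*p,20,-11))
E
```

```text
5623 [461.5 -90.6  60.8] [46.6 46.5  5.8]
[ 0.6 -0.6 80.7] [-0.  0. -0.]
[78.1 -0.7 80.7] [-0.  0. -0.]
```

View pics/w6.png

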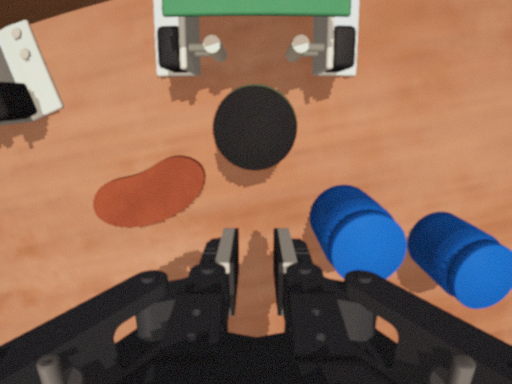

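The view shows the green jar upright at (255,127), midway between the rollers at (211,45) and (300,45), with a blue jar to the right at (355,235). I shift forward a bit before descending, to stay clear of it.

Request:
jog_arm([
  [[9,-1,0],[0,0,0]],
  [[9,-1,15],[0,0,0]],
  [[9,-1,35],[0,0,0]],
  [[9,-1,55],[0,0,0]],
  [[9,-1,70],[0,0,0]],
  [[9,-1,80],[0,0,0]],
  [[9,-1,80],[0,0,0]],
])

```text
time: 21.6
tool_pos: [419.8, -83.0, 19.4]
tcp_rot: [-180.0, 0.1, -11.0]
ft_force: [0.3, 0.3, 0.5]
finger_gap: 16.2
grip_force: 0.0
```

Request:
jog_arm([
  [[5,0,0],[0,0,0]],
  [[10,0,0],[0,0,0]],
  [[15,0,0],[0,0,0]],
  [[20,0,0],[0,0,0]],
  [[25,0,0],[0,0,0]],
  [[30,0,0],[0,0,0]],
  [[35,0,0],[0,0,0]],
  [[35,0,0],[0,0,0]],
])

```text
time: 22.4
tool_pos: [455.8, -90.2, 20.9]
tcp_rot: [180.0, -0.0, -11.0]
ft_force: [0.9, -0.1, 0.1]
finger_gap: 15.8
grip_force: 0.0
```

Request:
jog_arm([
  [[3,0,0],[0,0,0]],
  [[6,0,0],[0,0,0]],
  [[9,0,0],[0,0,0]],
  [[12,0,0],[0,0,0]],
  [[15,0,0],[0,0,0]],
  [[18,0,0],[0,0,0]],
  [[20,0,0],[0,0,0]],
])

```text
time: 23.1
tool_pos: [474.0, -93.6, 20.3]
tcp_rot: [-180.0, 0.1, -11.0]
ft_force: [-2.7, 0.4, -1.1]
finger_gap: 16.4
grip_force: 1.4
```

Request:
jog_arm([
  [[2,0,0],[0,0,0]],
  [[4,0,0],[0,0,0]],
  [[6,0,0],[0,0,0]],
  [[8,0,0],[0,0,0]],
  [[10,0,0],[0,0,0]],
  [[12,0,0],[0,0,0]],
  [[13,0,0],[0,0,0]],
  [[13,0,0],[0,0,0]],
])

```text
time: 23.9
tool_pos: [487.6, -96.3, 20.9]
tcp_rot: [180.0, -0.0, -11.0]
ft_force: [-0.7, -0.8, -0.4]
finger_gap: 16.2
grip_force: 0.0
```

```bash
python3 -c "
from h import *
rel((522.2,-103.4),-11)"
```

```text
tool in clip [-35.3   0.3] force [-0.5 -1. ] [180.  -0. -11.]
```

Snapped in. I feel for the stop.

Request:
jog_arm([
  [[0.6,0,0],[0,0,0]],
  [[1.2,0,0],[0,0,0]],
  [[1.8,0,0],[0,0,0]],
  [[1.8,0,0],[0,0,0]],
  [[1.8,0,0],[0,0,0]],
])

```text
time: 24.4
tool_pos: [489.1, -96.6, 20.8]
tcp_rot: [-180.0, 0.0, -11.0]
ft_force: [-0.0, 0.1, -0.0]
finger_gap: 16.1
grip_force: 0.0
```

Request:
jog_arm([
  [[0.5,0,0],[0,0,0]],
  [[1,0,0],[0,0,0]],
  [[1.5,0,0],[0,0,0]],
  [[1.5,0,0],[0,0,0]],
  [[1.5,0,0],[0,0,0]],
])

```text
time: 24.9
tool_pos: [490.1, -96.8, 20.6]
tcp_rot: [180.0, 0.1, -11.0]
ft_force: [-5.7, 0.1, 3.0]
finger_gap: 15.8
grip_force: 2.6
```

Request:
jog_arm([
  [[-10,0,0],[0,0,0]],
  [[-28,0,0],[0,0,0]],
  [[-33,0,-20],[0,0,0]],
  [[-36,0,-55],[0,0,0]],
  [[-45,0,-95],[0,0,0]],
  [[-70,-20,-130],[0,0,0]],
  [[-95,-40,-155],[0,0,0]],
  [[-115,-60,-175],[0,0,0]],
  [[-127,-74,-180],[0,0,0.1]],
  [[-127,-74,-180],[0,0,0.19]],
])

```text
time: 25.9
tool_pos: [380.2, 1.5, 202.5]
tcp_rot: [-179.9, -0.2, -22.0]
ft_force: [0.1, 0.1, -0.6]
finger_gap: 16.1
grip_force: 0.0
```

```bash
python3 - <<'E'
from h import *
for n in('wrist','side','scene'): snap(n)
a=cv2.imread('pics/wrist.png'); b=cv2.imread('pics/side.png')[150:290,190:290]
cv2.imwrite('pics/c7.png',np.hstack([a,cv2.resize(b,(274,384))]))
for nm,O,w,z in(('red',(519.4,118.3),9.04,66),('green',(522.2,-103.4),-11,60)):
    a=np.radians(w);M=np.array([[np.cos(a),np.sin(a)],[-np.sin(a),np.cos(a)]])
    for n in('wrist','side','scene'):
        im,X=cloud(n);L=(X[...,:2]-O)@M.T
        # lid and body front wall between rollers: central strip
        m=(L[...,0]>-33)&(L[...,0]<-5)&(abs(L[...,1])<14)&(X[...,2]>z-4)&(X[...,2]<z+4)
        P=L[m]
        if len(P)>3:
            e=P[:,0]+np.sqrt(23**2-P[:,1]**2); print(nm,n,len(P),'x~',np.percentile(e,[0,5,10]).round(1),'z',np.median(X[m][:,2]).round(1))
E
```

```text
red wrist 658 x~ [-0.5  0.2  0.8] z 66.4
red side 37 x~ [1.4 2.  3.3] z 65.2
red scene 53 x~ [0.8 1.3 1.7] z 65.9
green side 32 x~ [2.1 3.2 3.5] z 60.0
green scene 38 x~ [-1.1  0.7  1.5] z 60.0
```

View pics/c7.png

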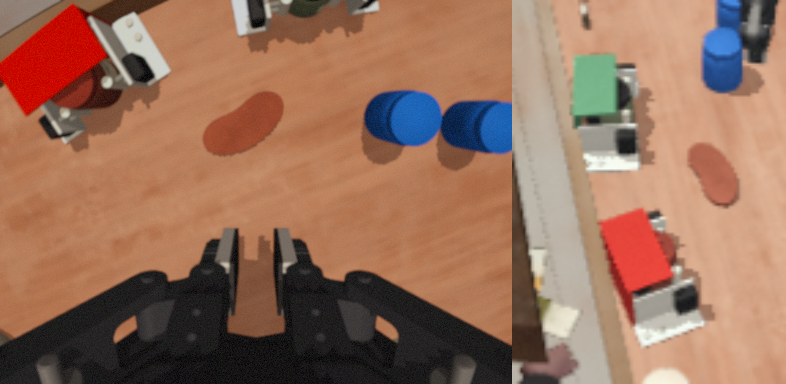

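The red jar (85,90) sits behind its rollers, and the green jar (625,95 in the side crop) sits in its clip. Both measure within about 2 mm of home, upright and at the right height. The arm is clear, so I hand in.

```bash
python3 -c "
from bench import r
print(r.hand_in())"
```

```text
the job is handed in; nothing more can be done
None
```

I handed the job in with both jars snapped into their clips (red in red, green in green), upright and pushed to the stop, at about 26 s of the 72 s allowed; the hand-in gave no verdict, but the last camera check put both about 2 mm from home, with readings up to 3.5 mm against the 5 mm limit.

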